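# Turn a gender key end for end in the scraping jig and clamp the sliding stop against it

## Task

One end of the bronze key in the scraping jig is done: slacken the stop's clamp knob, turn the key end for end and lay it back flat on its two cork rests, in line with the rail, with its square-cut end against the bent steel bracket. Push the sliding stop up so that its sprung buffer is clearly pressed in by the rounded end, holding the key against the bracket, and while it presses turn the knob clockwise until it is really tight, clearly tighter than you found it, so that the stop stays put and keeps pressing when you let go. Leave the other things on the board and table where they are.

Things in the scene. Friction and masses are not known exactly. Their poses are not given: they have to be found in the camera images.
- board: The jig's dark palm-wood board, 260 x 430 x 20 mm, fixed. Origin: centre of its underside; y along its length. The jig line (bracket, rests, key, rail, stop) runs along y at board x = +20 mm, bracket at the -y end. Two cork rests, 60 mm across, 12 mm wide, tops 40 mm above the table, at board y = -137 and -33 mm; bare board between. Scraper and whetstone lie on its -x side.
- bracket_face (a point): Middle of the bent steel bracket's upright face that meets the key, at the height of the rests' tops (40 mm); board axes, +y points from the bracket along the jig line to the stop. The plate is 70 mm wide, 6 mm thick, its top 25 mm above this point.
- key: Loose bronze gender key, a flat bar 160 mm long (y axis), 40 mm wide, 10 mm thick with a 2 mm ridge along the top, about 0.45 kg. Its -y end is cut square, its +y end is a half round of radius 20 mm. Origin: centre of its underside. At the start its round end is at the bracket.
- key_square (a point): Middle of the key's square-cut end, at its underside (80 mm from the key's origin along -y).
- key_round (a point): Tip of the key's rounded end, at its underside (80 mm from the origin along +y).
- stop (a joint): Travel in m of the sliding stop on its rail: 0 at the far end, up to 0.085 towards the bracket (board -y). The stop is a dark steel block 64 x 70 x 48 mm, underside 37 mm and top 85 mm above the table, with a sprung rubber-faced buffer on its bracket side. Slides easily (2 N) when the knob is slack; clamped at the start.
- buffer_face (a point): Middle of the buffer's rubber face (50 mm wide, 26 mm tall) that meets the key, 49 mm above the table; board axes. It stands 22 mm off the block on two pins; a spring of about 4 N per mm lets it go back up to 6 mm, which shows as this point nearing the knob's axis (57 mm away when free).
- buffer: The buffer plate itself, 50 x 8 x 26 mm; origin at the lower middle of its rubber face.
- knob_grip (a point): Grip point on the clamp knob's vertical axis, 113 mm above the table, on the middle of the stop. Knob: pale wooden wing 66 mm long (point x), 15 mm thick (point y), 90 to 128 mm above the table. Clockwise from above tightens. Always stiff (0.4 N m slack), 0.6 N m or more when really tight; stays put. The rail is worn towards the bracket, so it bites later there: 1.5 to 2.5 rad from slack.
- shoe: Clamp shoe hidden inside the stop, pushed down on the rail by the knob's screw: it cannot be reached, and only its pressing on the rail matters.
- rail: The steel rail under the stop, 36 mm wide, 210 mm long, fixed on the board, its top about 35 mm above the table.
- scraper: Bystander: steel scraper with a wooden handle, 180 mm, lying on the board.
- whetstone: Bystander: round brown whetstone, 76 mm across, 22 mm high, on the board.
- mallet: Bystander: brass-capped mallet, 220 mm, on the table to the left.
- tuned_key: Bystander: another bronze key of the same shape, on the table to the right, not in the jig.
- shell_bowl: Bystander: coconut-shell bowl, 110 mm across, far right.
- oil_jar: Bystander: amber oil jar, 110 mm tall, right.
Mind the look-alikes: they are no part of the job. What is shaped like the key but blue or purple is not meant.

How it is judged:
By the outcome, as a careful person would: the job done as asked, in the order asked, and still so for the second after the job is handed in, with the robot touching nothing.
It also fails if it takes over 67 s, if anything falls off the work surface, if the arm or the gripper's body presses on something with over 40 N, if the wrist force passes 120 N, or if a joint passes its speed limit or range.

## Robot

A 6-joint arm with a two-finger parallel gripper is mounted at the origin on the work surface. World frame = base frame: x ahead of the robot, y to its left, z up, the work surface at z = 0. Lengths are in m, angles in degrees, forces in N, time in s.
With the tool pointing down it reaches from about 0.275 to 0.875 m from the base axis. Payload 12.5 kg.
Tool frame: the origin (TCP) lies on the centre line of the jaws, within the pads' length; the fingertips stand 22 mm ahead of it and the grasp point (between the pads) lies 3 mm ahead of it; z points along the fingers, y is the line along which they close (so a half turn about z gives the same grasp; the last joint's range is limited). The gripper opens to 85 mm and grips with 20 to 120 N. Pads are 22 mm wide; open, the fingers measure 114 mm over their backs; the gripper's body (76 mm by 85 mm) begins 54 mm behind the grasp point. The pads swing forward as they close: fully open they stand 13 mm farther back than shut.
Start: joints at [71.242, 20.094, 94.641, -0, 65.266, -4.847], TCP at [0.132, 0.534, 0.253] pointing down, gripper open.
Joint ranges: [-157.81, 157.81], [-45, 120.19], [0.68, 151.7], [-89.99, 269.99], [4.06, 180], [-164.3, 164.3]. Speed limits (degrees/s): [127.2, 127.2, 159.86, 180, 180, 180].

## Interface

Orientations are given as a 3x3 rotation matrix whose columns are the frame's x, y, z axes.
In Python, from plant import robot gives the robot as it stands. The module is installed in compiled form; this text tells all that it offers.
- The arm moves only by the shell command python3 -m inch 'ROWS' [FORCE]. ROWS is JSON, a list of rows, each a list of 5 numbers: the shift along the tool's x, y, z in cm, then the turn about the tool's z in rad, then the finger opening in cm, from 0 to 8.54. In form: [[dx, dy, dz, twist, jaw], ...]. A call has 1 to 20 rows; each row is the pose to reach, as a shift and turn from the pose commanded when the call began, along the tool's axes at that moment; what a row does not reach only later rows make up. A row lasts 1/8 s, in which the tool goes at most 62.5 mm and 10.7 degrees, less where a joint would pass 70% of its speed; a pose out of reach is approached as far as the arm can. A call with a gripper value outside its range is refused whole. The fingers move at their own pace and stop on an object; FORCE is the grip in N (left out, the last holds). Time passes only in rows, so rows that repeat a pose let the fingers close. It gives the time, the measured TCP pose, the force, the opening and the grip force at its end, in the units of the state.
- robot.get_obs(): the state, without advancing time (a new reading comes with each control period).
- robot.camera(name): name is "scene" or "side" or "wrist"; returns the picture (420x560x3 uint8, red, green, blue); there is no depth.
- robot.calibration(name): a dict with "vertical_fov" (degrees; the focal length in pixels is half the picture's height over the tangent of half this angle, whatever the lens; pixels are square), "cx", "cy" (the principal point, pixels), "extrinsics" (4x4, takes a point from camera to world coordinates). Camera axes: x right, y down, z forward; pixel columns grow to the right and rows downward; lengths in m; the calibration is good to about 2 mm. A picture is of the moment at which its call begins: read the wrist's pose just before it. calibration takes no time and is no camera call; for the wrist camera it gives the pose at the moment of the call.
- robot.sign_off(): hands the job in; it is judged then, once.
The state is a dict: "time_s": time; "qpos": joint angles; "joint_velocities": joint speeds; "effort": joint torques, N m; "ee_pos": TCP position; "tcp_rot": TCP orientation; "force": force on the tool from outside, world axes, zero at the start; "moment": the same for the moment, N m; "opening": finger opening in m; "grasp_force": force on a finger pad.
Only numpy, scipy, OpenCV 4.12 (cv2) and the standard library are available. Lean on these libraries where they do the work, as an engineer would, in place of code of your own. Each camera call takes 0.05 s, during which the arm holds its last target. There are 200 camera calls.

## Working session

There is one attempt and no reset: what is moved stays moved. The work goes in short steps, Python scripts to look and compute and a shell command to move; the robot and the scene stay as the last step left them, time stands still between calls to the robot, and variables do not carry over. Pictures are saved under pics/ and viewed, at most 10 in all, crops included, and the job is handed in when it is done.

```bash
mkdir -p pics; python3 - <<'E'
from plant import robot
import cv2
o=robot.get_obs();print(o)
for n in("scene","side"):
    cv2.imwrite(f"pics/{n}0.png",robot.camera(n)[:,:,::-1])
    print(n,robot.calibration(n))
E
```

```text
{'time_s': 0.0, 'qpos': array([ 7.12414716e+01,  2.01273486e+01,  9.46775117e+01,  1.80641593e-04,
        6.52667494e+01, -4.84640859e+00]), 'joint_velocities': array([ 0.07484619, -0.00211032, -0.05668609,  0.05928052,  0.04255004,
       -0.07674909]), 'effort': array([-1.65816953e-03, -5.06082559e+01, -2.91420418e+01, -1.27062217e-04,
        4.26757571e-03,  6.34735170e-05]), 'ee_pos': array([0.13210366, 0.53357512, 0.2527259 ]), 'tcp_rot': array([[-9.70665305e-01,  2.40434404e-01, -4.04630980e-04],
       [ 2.40434720e-01,  9.70664590e-01, -1.18251708e-03],
       [ 1.08443173e-04, -1.24511564e-03, -9.99999219e-01]]), 'force': array([0.68834182, 0.34746404, 0.03707484]), 'moment': array([-0.01890109,  0.06084596, -0.01037218]), 'grasp_force': 0.0, 'opening': 0.08496217314959935}
scene {'vertical_fov': 43.77710082094244, 'cx': 269.6027554596044, 'cy': 210.81702660733916, 'extrinsics': array([[-0.39366447,  0.72055394, -0.57081547,  1.59649169],
       [ 0.91923129,  0.30418022, -0.24997648,  0.41050564],
       [-0.00649076, -0.6231183 , -0.78210067,  1.53478839],
       [ 0.        ,  0.        ,  0.        ,  1.        ]])}
side {'vertical_fov': 43.06268094936696, 'cx': 291.5411923649486, 'cy': 208.47862656623087, 'extrinsics': array([[ 0.97903474, -0.12838557,  0.15813958,  0.29580713],
       [-0.20368861, -0.62235336,  0.75576931, -1.28950215],
       [ 0.00138883, -0.77213564, -0.63545624,  1.1454557 ],
       [ 0.        ,  0.        ,  0.        ,  1.        ]])}
```

View pics/scene0.png

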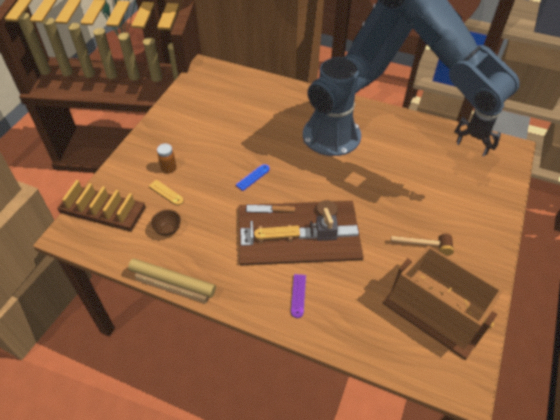

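View pics/side0.png

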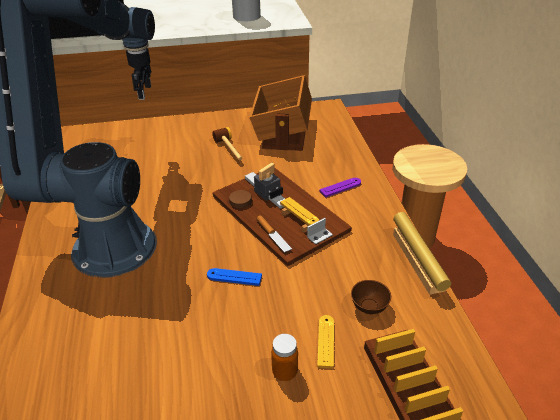

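```bash
cat > h.py <<'E'
from plant import robot
import numpy as np, cv2
def ray(c,px):
    f=210/np.tan(np.radians(c["vertical_fov"]/2)); E=c["extrinsics"]
    return E[:3,3], E[:3,:3]@np.array([(px[0]-c["cx"])/f,(px[1]-c["cy"])/f,1])
def at(c,px,z):
    o,d=ray(c,px); return o+d*(z-o[2])/d[2]
def proj(c,p):
    f=210/np.tan(np.radians(c["vertical_fov"]/2)); E=c["extrinsics"]
    q=E[:3,:3].T@(np.array(p)-E[:3,3]); return np.array([f*q[0]/q[2]+c["cx"],f*q[1]/q[2]+c["cy"]])
E
python3 - <<'E'
from h import *
c=robot.calibration("scene")
for p in [(240,204),(353,202),(361,260),(237,263)]: print(at(c,p,.02).round(3))
c=robot.calibration("side")
for p in [(213,195),(351,231),(288,263)]: print(at(c,p,.02).round(3))
w=robot.calibration("wrist");print(w, robot.get_obs()["ee_pos"])
a=cv2.resize(cv2.imread("pics/scene0.png")[190:275,225:375],None,fx=4,fy=4,interpolation=2)
b=cv2.resize(cv2.imread("pics/side0.png")[155:270,205:360],None,fx=4,fy=4,interpolation=2)
E
```

```text
[ 0.504 -0.189  0.02 ]
[0.33  0.198 0.02 ]
[0.568 0.301 0.02 ]
[ 0.745 -0.087  0.02 ]
[0.327 0.175 0.02 ]
[ 0.737 -0.099  0.02 ]
[ 0.514 -0.197  0.02 ]
{'vertical_fov': 59.70697687008843, 'cx': 281.65949664142073, 'cy': 207.88299564641804, 'extrinsics': array([[ 2.39382026e-01,  9.32823797e-01,  2.69325101e-01,
         6.34150441e-02],
       [ 9.70925339e-01, -2.29850723e-01, -6.68777271e-02,
         5.50414106e-01],
       [-4.80565978e-04,  2.77503891e-01, -9.60724393e-01,
         3.74079105e-01],
       [ 0.00000000e+00,  0.00000000e+00,  0.00000000e+00,
         1.00000000e+00]])} [0.13212253 0.53362105 0.25279279]
```

```bash
python3 -m inch '[[-52.3,-36.1,-5,0.89,8.5],[-52.3,-36.1,-5,0.89,8.5],[-52.3,-36.1,-5,0.89,8.5],[-52.3,-36.1,-5,0.89,8.5],[-52.3,-36.1,-5,0.89,8.5],[-52.3,-36.1,-5,0.89,8.5],[-52.3,-36.1,-5,0.89,8.5],[-52.3,-36.1,-5,0.89,8.5],[-52.3,-36.1,-5,0.89,8.5],[-52.3,-36.1,-5,0.89,8.5],[-52.3,-36.1,-5,0.89,8.5],[-52.3,-36.1,-5,0.89,8.5],[-52.3,-36.1,-5,0.89,8.5],[-52.3,-36.1,-5,0.89,8.5],[-52.3,-36.1,-5,0.89,8.5],[-52.3,-36.1,-5,0.89,8.5]]'
python3 - <<'E'
from h import *
o=robot.get_obs();print(o["time_s"],o["ee_pos"],o["qpos"],o["tcp_rot"][:,0])
c=robot.calibration("wrist");np.save("c1.npy",c,allow_pickle=True)
im=robot.camera("wrist")[:,:,::-1]
cv2.imwrite("pics/w1o.png",im)
cv2.imwrite("pics/w1.png",cv2.resize(im,(800,600),interpolation=2))
E
```

```text
time_s: 2.1
ee_pos: [0.5529, 0.058, 0.3034]
tcp_rot: [[-0.425, 0.905, 0.0], [0.905, 0.425, -0.0], [-0.0, 0.0, -1.0]]
force: [-0.7, 0.1, -0.2]
opening: 0.0849
grasp_force: 0.0
2.1 [0.55292155 0.05802671 0.30339523] [ 1.19355447e+00  1.80438883e+01  9.02037317e+01 -7.97715341e-04
  7.17449419e+01 -2.39304510e+01] [-4.24582740e-01  9.05389139e-01 -6.47440054e-05]
```

View pics/w1.png

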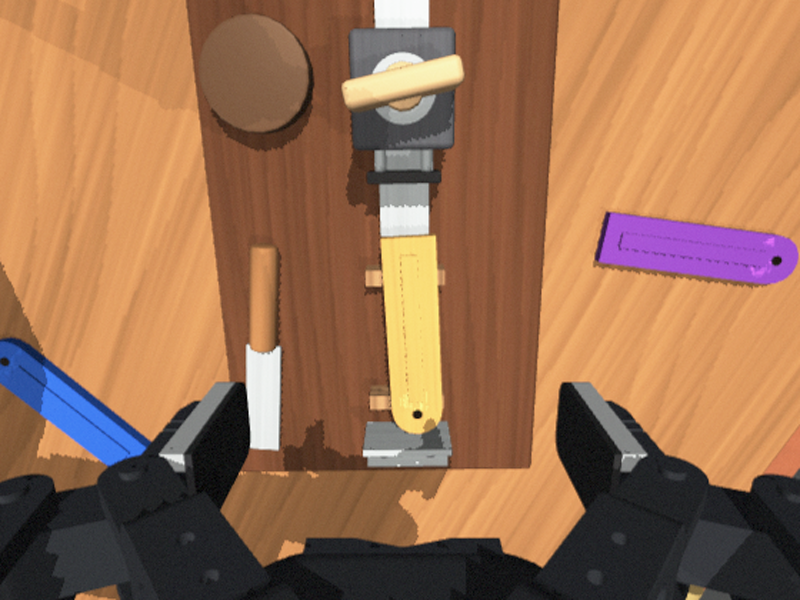

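```bash
python3 - <<'E'
from h import *
c=np.load("c1.npy",allow_pickle=True).item()
A=lambda u,v,z:at(c,(u*.7,v*.7),z)
yaw=[]
def show(n,*p): print(n,*[x[:2].round(4) for x in p])
L=A(190,20,.02),A(237,465,.02);R=A(557,20,.02),A(530,465,.02)
for a,b in(L,R): d=a-b;print("edge ang",np.degrees(np.arctan2(d[1],d[0])),d)
bc=[A(237,470,.02),A(530,468,.02)];d=bc[1]-bc[0];print("bottom",np.degrees(np.arctan2(d[1],d[0])),np.linalg.norm(d))
k=A(343,95,.12),A(463,70,.12);d=k[1]-k[0];print("knob",(k[0]+k[1])/2,np.degrees(np.arctan2(d[1],d[0])),np.linalg.norm(d))
s=[A(350,30,.085),A(454,30,.085),A(453,148,.085),A(352,148,.085)];show("stop",*s,sum(s)/4);
bf=A(368,184,.036),A(441,184,.036);show("buf",*bf,(bf[0]+bf[1])/2)
ks=A(381,237,.05),A(436,236,.05);kt=A(418,434,.05)
m=(ks[0]+ks[1])/2;d=m-kt;print("key",m,kt,np.linalg.norm(d),np.degrees(np.arctan2(d[1],d[0])),np.linalg.norm(ks[0]-ks[1]),(m+kt)/2)
b=A(366,423,.065),A(450,423,.065),A(449,465,.026),A(366,465,.026);show("brk",*b,(b[0]+b[1])/2)
r=A(365,277,.04),A(445,277,.04);show("rest",*r,sum(r)/2)
# board frame
t=np.radians(25);
E
```

```text
edge ang 115.44091782142434 [-0.15318089  0.32200452  0.        ]
edge ang 116.02834339544533 [-1.56599553e-01  3.20673952e-01  5.55111512e-17]
bottom 25.59163014585478 0.26079292145415733
knob [0.50882366 0.15170722 0.12      ] 36.16477482779351 0.06630019428577838
stop [0.4669 0.1681] [0.5224 0.1942] [0.5519 0.1341] [0.4948 0.1073] [0.509  0.1509]
buf [0.5115 0.0871] [0.5596 0.1097] [0.5355 0.0984]
key [0.55351746 0.06689106 0.05      ] [ 0.62922879 -0.07486568  0.05      ] 0.16070836693402382 118.10637871369724 0.039706677156888484 [ 0.59137312 -0.00398731  0.05      ]
brk [ 0.5846 -0.0754] [ 0.6431 -0.0479] [ 0.6738 -0.1034] [ 0.6081 -0.1343] [ 0.6139 -0.0617]
rest [0.5378 0.0235] [0.5926 0.0493] [0.5652 0.0364]
```

```bash
python3 -m inch '[[5,0,6,0.2,6],[10.3,0,11,0.5,6],[10.3,0,13,0.8,6],[10.3,0,13,1.1,6],[10.3,0,13,1.38,6],[10.3,0,13,1.38,6],[10.3,0,13,1.38,6],[10.3,0,13,1.38,6],[10.3,0,13,1.38,6],[10.3,0,16,1.38,6],[10.3,0,18.5,1.38,6],[10.3,0,18.5,1.38,6],[10.3,0,18.5,1.38,6],[10.3,0,18.5,1.38,0],[10.3,0,18.5,1.38,0],[10.3,0,18.5,1.38,0],[10.3,0,18.5,1.38,0],[10.3,0,18.5,1.38,0],[10.3,0,18.5,1.38,0],[10.3,0,18.5,1.38,0]]' 60
python3 - <<'E'
from h import *
o=robot.get_obs();print(o["time_s"],o["qpos"],o["moment"],o["force"])
im=robot.camera("wrist")[:,:,::-1]
cv2.imwrite("pics/w2.png",im)
E
```

```text
time_s: 4.65
ee_pos: [0.5094, 0.1512, 0.119]
tcp_rot: [[0.808, 0.589, 0.0], [0.589, -0.808, 0.0], [0.0, 0.0, -1.0]]
force: [-3.0, 1.5, 6.4]
opening: 0.0139
grasp_force: 58.5
4.65 [1.15070308e+01 2.85528512e+01 1.03763068e+02 4.21511389e-03
 4.76605145e+01 6.54317209e+01] [0.14880219 0.47464225 0.30417636] [-3.00359091  1.45127605  6.44982958]
```

View pics/w2.png

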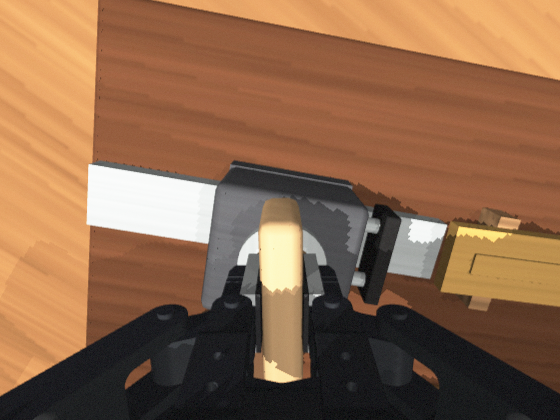

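The wrist view shows the knob wing (280, 290) held between the pads, with the buffer at (380, 255) and the key's square end at (445, 260), clear of it. Next I slacken the knob.

```bash
for r in 1; do python3 -m inch '[[0,0,0,-0.1,0],[0,0,0,-0.2,0],[0,0,0,-0.3,0],[0,0,0,-0.4,0],[0,0,0,-0.5,0]]' 80; python3 -c "
from h import *
o=robot.get_obs();print(o['moment'],o['qpos'][5])"; python3 -m inch '[[0,0,0,-0.1,0],[0,0,0,-0.2,0],[0,0,0,-0.3,0],[0,0,0,-0.4,0],[0,0,0,-0.5,0]]' 80; python3 -c "
from h import *
o=robot.get_obs();print(o['moment'],o['qpos'][5])"; done
```

```text
time_s: 5.32
ee_pos: [0.5094, 0.1512, 0.119]
tcp_rot: [[0.426, 0.905, 0.0], [0.905, -0.426, 0.001], [0.001, -0.0, -1.0]]
force: [-3.0, 0.8, 7.7]
opening: 0.0138
grasp_force: 79.0
[ 0.13924716  0.52768669 -0.44244318] 36.652885650045825
time_s: 5.95
ee_pos: [0.5093, 0.1511, 0.119]
tcp_rot: [[-0.06, 0.998, 0.0], [0.998, 0.06, 0.0], [0.0, 0.0, -1.0]]
force: [-4.6, 0.9, 6.9]
opening: 0.0136
grasp_force: 79.1
[ 0.10414927  0.66150706 -0.41659684] 8.003382700058255
```

```bash
python3 -m inch '[[0,0,0,-0.1,0],[0,0,0,-0.2,0],[0,0,0,-0.3,0],[0,0,0,-0.4,0],[0,0,0,-0.4,0]]'; python3 -m inch '[[0.25,0,0,0,0],[0.5,0,0,0,0],[0.5,0,0,0,0]]'; python3 -c "
from h import *
o=robot.get_obs();print(o['moment'],o['force'],o['qpos'][5],o['ee_pos'])"
```

```text
time_s: 6.58
ee_pos: [0.5092, 0.1511, 0.119]
tcp_rot: [[-0.443, 0.896, -0.0], [0.896, 0.443, 0.0], [0.0, -0.0, -1.0]]
force: [-4.4, 1.0, 9.3]
opening: 0.0136
grasp_force: 79.6
time_s: 6.95
ee_pos: [0.5072, 0.1555, 0.119]
tcp_rot: [[-0.443, 0.897, 0.0], [0.897, 0.443, -0.0], [-0.0, 0.0, -1.0]]
force: [-3.8, -1.3, 7.2]
opening: 0.0141
grasp_force: 79.5
[-0.17562025  0.55633547  0.28307418] [-3.77583203 -1.27706683  7.2351969 ] -14.245123408282028 [0.50715012 0.15547028 0.11901894]
```

```bash
python3 -m inch '[[0.5,0,0,0,6],[0.5,0,0,0,6],[0.5,0,0,0,6],[0.5,0,0,0,6]]' 60 | tail -2; python3 -m inch '[[0,0,-4,0,6],[-4,0,-8,0,6],[-10,0.5,-8,-0.033,6],[-16,0.5,-8,-0.033,6],[-18,0.5,-6,-0.033,6],[-18,0.5,-2,-0.033,6],[-18,0.5,2,-0.033,6],[-18,0.5,5,-0.033,6],[-18,0.5,7.1,-0.033,6],[-18,0.5,7.1,-0.033,6],[-18,0.5,7.1,-0.033,6],[-18,0.5,7.1,-0.033,0],[-18,0.5,7.1,-0.033,0],[-18,0.5,7.1,-0.033,0],[-18,0.5,7.1,-0.033,0],[-18,0.5,7.1,-0.033,0],[-18,0.5,7.1,-0.033,0]]' 60
python3 - <<'E'
from h import *
o=robot.get_obs();print(o["time_s"],o["qpos"],o["moment"],o["force"])
np.save("c3.npy",robot.calibration("wrist"),allow_pickle=True)
im=robot.camera("wrist")[:,:,::-1]
cv2.imwrite("pics/w3.png",im)
E
```

```text
opening: 0.06
grasp_force: 0.0
time_s: 9.57
ee_pos: [0.5895, 0.0007, 0.0486]
tcp_rot: [[-0.472, 0.882, 0.001], [0.882, 0.472, -0.0], [-0.001, 0.001, -1.0]]
force: [-2.2, -0.8, 6.6]
opening: 0.0386
grasp_force: 60.6
9.575 [-4.45931724e+00  3.96881774e+01  9.60990542e+01 -3.25044728e-03
  4.41269442e+01 -3.25900504e+01] [-0.00058088  0.33221529  0.01189172] [-2.20854792 -0.79403285  6.63581235]
```

View pics/w3.png

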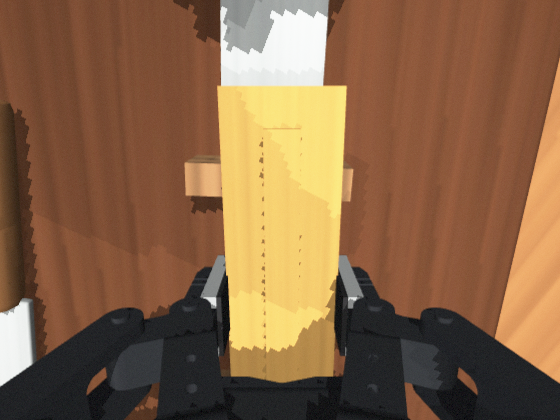

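```bash
python3 - <<'E'
from h import *
c=np.load("c3.npy",allow_pickle=True).item()
o=robot.get_obs();p=o["ee_pos"];R=o["tcp_rot"]
t=np.radians(25.7);v=np.array([np.cos(t),np.sin(t),0]);u=np.array([-np.sin(t),np.cos(t),0])
def S(n,q):print(n,q.round(4),"tool xy mm",(R.T@(q-p))[:2]*1e3,"board-rel v,u mm",(q-p)@v*1e3,(q-p)@u*1e3)
S("sqL",at(c,(218,87),.05));S("sqR",at(c,(346,87),.05))
S("restL near-top",at(c,(186,195),.04));S("restR",at(c,(352,200),.04))
S("restLfar",at(c,(186,161),.04));S("restRfar",at(c,(350,166),.04))
S("railL",at(c,(222,80),.035));S("railR",at(c,(325,80),.035))
c=np.load("c1.npy",allow_pickle=True).item();A=lambda a,b,z:at(c,(a*.7,b*.7),z)
S("stopc",np.array([.5090,.1510,.0]))
S("brk topfront L",A(365,450,.065));S("R",A(450,450,.065));S("topback",A(408,466,.065))
S("cornL",A(237,470,.02));S("cornR",A(530,468,.02))
E
python3 - <<'E'
import cv2
im=cv2.imread("pics/w1o.png")[155:335,240:330]
cv2.imwrite("pics/brk.png",cv2.resize(im[120:],None,fx=8,fy=8,interpolation=2))
E
```

```text
sqL [0.5363 0.0572 0.05  ] tool xy mm [ 74.90508371 -20.25501697] board-rel v,u mm -23.42359777934676 73.97719372472065
sqR [0.5714 0.076  0.05  ] tool xy mm [74.94833601 19.56868912] board-rel v,u mm 16.362277159652834 75.71378458011597
restL near-top [0.5405 0.0173 0.04  ] tool xy mm [ 37.78078441 -35.35841276] board-rel v,u mm -36.92270471241545 36.236405125802605
restR [0.595  0.0443 0.04  ] tool xy mm [35.91657298 25.41955109] board-rel v,u mm 23.879600619299612 36.958270710726815
restLfar [0.5354 0.0287 0.04  ] tool xy mm [ 50.25021483 -34.46600141] board-rel v,u mm -36.561335096968364 48.732508222011184
restRfar [0.5878 0.0547 0.04  ] tool xy mm [48.49424965 24.01949207] board-rel v,u mm 21.945968822761806 49.46504209766282
railL [0.5341 0.0593 0.035 ] tool xy mm [ 77.79748096 -21.2172987 ] board-rel v,u mm -24.489988795904985 76.81431112038582
railR [0.5657 0.0762 0.035 ] tool xy mm [77.83779311 14.65605953] board-rel v,u mm 11.349233558807443 78.37998839018391
stopc [0.509 0.151 0.   ] tool xy mm [ 1.70570290e+02 -1.33805038e-01] board-rel v,u mm -7.328477949100239 170.37233966738876
brk topfront L [ 0.5935 -0.0973  0.065 ] tool xy mm [-88.32021413 -42.61085917] board-rel v,u mm -38.83645113977815 -90.0393880869555
R [ 0.6537 -0.0691  0.065 ] tool xy mm [-91.79003803  23.77278132] board-rel v,u mm 27.634739672639142 -90.68331950756527
topback [ 0.6301 -0.096   0.065 ] tool xy mm [-104.41876993   -9.72874914] board-rel v,u mm -5.299503570072218 -104.72518012336516
cornL [ 0.5075 -0.1916  0.02  ] tool xy mm [-130.85048355 -162.96546567] board-rel v,u mm -157.2197352445785 -137.68414407744567
cornR [ 0.7427 -0.0789  0.02  ] tool xy mm [-142.43266979   97.56994941] board-rel v,u mm 103.57271972489704 -138.17741032234736
```

View pics/brk.png

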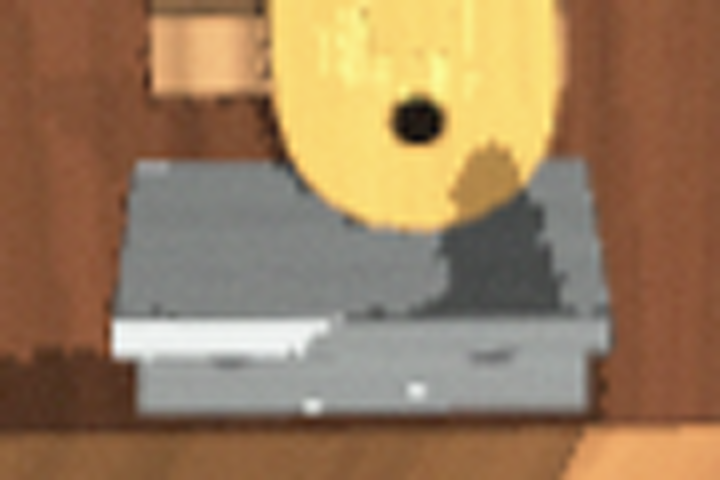

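```bash
python3 -m inch '[[0,0,0,0,0],[0,0,-2,0,0],[0,0,-5,0,0],[0,0,-10,0,0],[0,0,-10,0.18,0],[0,0,-10,0.36,0],[0,0,-10,0.54,0],[0,0,-10,0.72,0],[0,0,-10,0.9,0],[0,0,-10,1.08,0],[0,0,-10,1.26,0],[0,0,-10,1.44,0],[0,0,-10,1.62,0],[0,0,-10,1.8,0],[0,0,-10,1.98,0]]' 90; python3 -m inch '[[0,0,0,0.18,0],[0,0,0,0.36,0],[0,0,0,0.54,0],[0,0,0,0.72,0],[0,0,0,0.9,0],[0,0,0,1.08,0],[0,0,0,1.201,0],[0,0,0,1.201,0],[0,0,0,1.201,0]]'
python3 - <<'E'
from h import *
o=robot.get_obs();print(o["time_s"],o["qpos"],o["moment"],o["force"],np.degrees(np.arctan2(o["tcp_rot"][1,0],o["tcp_rot"][0,0])))
p=np.array([.5895-.00084,.0007-.0142,o["ee_pos"][2]]);print(o["tcp_rot"].T@(p-o["ee_pos"])*100)
E
```

```text
time_s: 11.5
ee_pos: [0.589, 0.0008, 0.1485]
tcp_rot: [[0.997, 0.076, 0.001], [0.076, -0.997, -0.0], [0.001, 0.0, -1.0]]
force: [0.1, -0.5, -4.5]
opening: 0.0383
grasp_force: 91.7
time_s: 12.62
ee_pos: [0.589, 0.0007, 0.1479]
tcp_rot: [[0.439, -0.899, 0.0], [-0.899, -0.439, -0.0], [0.0, -0.0, -1.0]]
force: [0.4, -0.8, -4.1]
opening: 0.038
grasp_force: 91.7
12.625 [-4.45610597e+00  3.11649715e+01  9.39103366e+01 -8.21187816e-04
  5.48980133e+01  1.49513369e+02] [-0.09548187 -0.00177246 -0.03559683] [ 0.43064288 -0.78281201 -4.08899089] -63.969005531895675
[1.26248471e+00 6.58492846e-01 5.06946245e-05]
```

```bash
python3 -m inch '[[1.26,0.66,0,0,0],[1.26,0.66,3,0,0],[1.26,0.66,6,0,0],[1.26,0.66,8.5,0,0],[1.26,0.66,9.5,0,0],[1.26,0.66,9.5,0,0]]'
python3 - <<'E'
from h import *
c=robot.calibration("wrist");np.save("c4.npy",c,allow_pickle=True)
im=robot.camera("wrist")[:,:,::-1]
s=robot.camera("side")[165:265,215:345,::-1]; q=robot.camera("scene")[195:270,225:345,::-1]
cv2.imwrite("pics/w4.png",im)
cv2.imwrite("pics/s4.png",cv2.resize(s,None,fx=6,fy=6,interpolation=2))
E
```

```text
time_s: 13.38
ee_pos: [0.5886, -0.0139, 0.0522]
tcp_rot: [[0.437, -0.9, -0.001], [-0.9, -0.437, -0.0], [-0.0, 0.001, -1.0]]
force: [0.4, 0.1, -4.4]
opening: 0.0383
grasp_force: 91.6
```

View pics/w4.png

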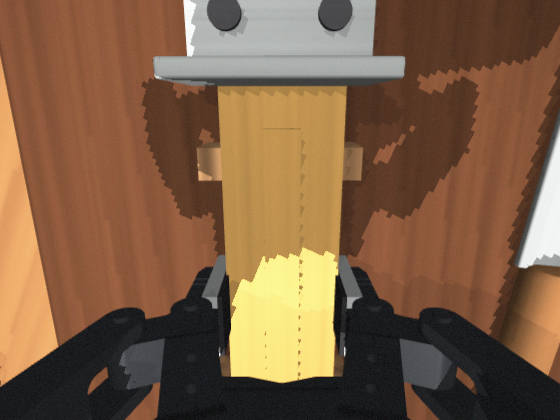

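The view shows the square end (218–347, 87) just in front of the bracket's lower edge (154–405, 80). The key is centred on the rests (197–363, 162) and parallel to the jig line. I lower it and nudge it to contact.

```bash
python3 -m inch '[[0,0,0.2,0,0],[0,0,0.33,0,0],[0,0,0.35,0,0],[0,0,0.35,0,0]]'; python3 -m inch '[[0.1,0,0,0,0],[0.2,0,0,0,0],[0.2,0,0,0,0]]'|grep -E "pos|force:"; python3 -m inch '[[0.05,0,0,0,0],[0.1,0,0,0,0],[0.1,0,0,0,0]]'|grep -E "pos|force:"
```

```text
time_s: 14.02
ee_pos: [0.5886, -0.0135, 0.0488]
tcp_rot: [[0.436, -0.9, -0.0], [-0.9, -0.436, -0.0], [-0.0, 0.0, -1.0]]
force: [0.0, -0.3, -3.1]
opening: 0.0384
grasp_force: 91.8
ee_pos: [0.5894, -0.0151, 0.0488]
force: [-0.9, 2.5, -2.2]
grasp_force: 92.0
ee_pos: [0.5894, -0.0152, 0.0488]
force: [-4.0, 9.4, 0.2]
grasp_force: 92.1
```

```bash
python3 -m inch '[[0,0,0,0,5.5],[0,0,0,0,5.5],[0,0,0,0,5.5],[0,0,0,0,5.5]]'|grep -E "force:"; python3 -m inch '[[0,0,-1,0,5.5],[0,0,-5,0,5.5],[0,0,-11,-0.18,5.5],[-5,0,-15,-0.36,5.5],[-10,0,-15,-0.54,5.5],[-15,0,-15,-0.72,5.5],[-18.95,0,-15,-0.9,5.5],[-18.95,0,-15,-1.08,5.5],[-18.95,0,-15,-1.26,5.5],[-18.95,0,-15,-1.44,5.5],[-18.95,0,-15,-1.62,5.5],[-18.95,0,-15,-1.8,5.5],[-18.95,0,-15,-1.98,5.5],[-18.95,0,-15,-2.16,5.5],[-18.95,0,-15,-2.34,5.5],[-18.95,0,-15,-2.52,5.5],[-18.95,0,-15,-2.7,5.5],[-18.95,0,-15,-2.88,5.5],[-18.95,0,-15,-3.06,5.5],[-18.95,0,-15,-3.147,5.5]]'
python3 - <<'E'
from h import *
robot.camera("side")
o=robot.get_obs();print(o["time_s"],o["qpos"][5],o["ee_pos"])
c=robot.calibration("wrist");np.save("c5.npy",c,allow_pickle=True)
cv2.imwrite("pics/w5.png",robot.camera("wrist")[:,:,::-1])
E
```

```text
force: [-0.2, 0.1, -0.4]
grasp_force: 0.0
time_s: 17.77
ee_pos: [0.5072, 0.1543, 0.1995]
tcp_rot: [[-0.445, 0.896, 0.001], [0.896, 0.445, 0.0], [-0.0, 0.001, -1.0]]
force: [0.0, -0.3, -0.4]
opening: 0.055
grasp_force: 0.0
17.825 -14.704922716176764 [0.50723889 0.15428688 0.19950923]
```

View pics/w5.png

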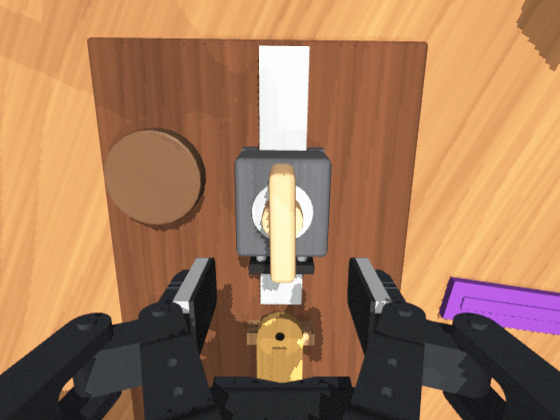

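The knob wing is vertical at (283, 222), between the open fingers. The key's round end is at (280, 318) and the buffer face at (281, 272). I grip the knob and slide the stop.

```bash
python3 -m inch '[[0,0.0,4,0,5.5],[0,0,7,0,5.5],[0,0,8.05,0,5.5],[0,0,8.05,0,5.5],[0,0,8.05,0,0],[0,0,8.05,0,0],[0,0,8.05,0,0],[0,0,8.05,0,0],[0,0,8.05,0,0],[0,0,8.05,0,0]]' 90; python3 -m inch '[[-0.5,0,0,0,0],[-1.2,-0.01,0,0,0],[-2,-0.02,0,0,0],[-3,-0.03,0,0,0],[-3.8,-0.03,0,0,0],[-4.3,-0.04,0,0,0],[-4.3,-0.04,0,0,0],[-4.3,-0.04,0,0,0]]'; python3 -m inch '[[-0.2,0,0,0,0],[-0.4,0,0,0,0],[-0.4,0,0,0,0]]'|grep -E "pos|force:";python3 -m inch '[[-0.1,0,0,0,0],[-0.2,0,0,0,0],[-0.2,0,0,0,0]]'|grep -E "pos|force:"
```

```text
time_s: 19.12
ee_pos: [0.5076, 0.1544, 0.1194]
tcp_rot: [[-0.442, 0.897, 0.001], [0.897, 0.442, 0.0], [-0.001, 0.001, -1.0]]
force: [-2.1, -0.3, 6.9]
opening: 0.0134
grasp_force: 87.6
time_s: 20.12
ee_pos: [0.5266, 0.1153, 0.1194]
tcp_rot: [[-0.442, 0.897, 0.002], [0.897, 0.442, -0.0], [-0.001, 0.002, -1.0]]
force: [-0.1, -2.0, 5.4]
opening: 0.0136
grasp_force: 87.5
ee_pos: [0.5282, 0.112, 0.1194]
force: [-0.9, -0.2, 6.1]
grasp_force: 87.6
ee_pos: [0.5289, 0.1107, 0.1193]
force: [-2.4, 2.9, 5.5]
grasp_force: 87.6
```

```bash
python3 -m inch '[[-0.1,0,0,0,0],[-0.2,0,0,0,0],[-0.2,0,0,0,0]]'|grep -E "pos|force:"; python3 -m inch '[[-0.1,0,0,0,0],[-0.2,0,0,0,0],[-0.2,0,0,0,0]]'|grep -E "pos|force:"
```

```text
ee_pos: [0.5294, 0.1094, 0.1193]
force: [-3.5, 8.0, 7.8]
grasp_force: 87.8
ee_pos: [0.5301, 0.1081, 0.1193]
force: [-4.8, 12.7, 8.0]
grasp_force: 88.0
```

```bash
python3 -m inch '[[-0.1,0,0,0,0],[-0.13,0,0,0,0],[-0.13,0,0,0,0]]'|grep -E "pos|force:"; python3 -m inch '[[0,0,0,0.12,0],[0,0,0,0.24,0],[0,0,0,0.36,0],[0,0,0,0.48,0],[0,0,0,0.6,0],[0,0,0,0.72,0],[0,0,0,0.84,0],[0,0,0,0.96,0],[0,0,0,1.08,0],[0,0,0,1.2,0],[0,0,0,1.32,0],[0,0,0,1.44,0],[0,0,0,1.5,0],[0,0,0,1.5,0]]' 110; python3 -c "
from h import *
o=robot.get_obs();print(o['moment'],o['qpos'][5])"
```

```text
ee_pos: [0.5304, 0.1074, 0.1193]
force: [-6.7, 15.6, 9.5]
grasp_force: 88.1
time_s: 23.75
ee_pos: [0.5294, 0.1075, 0.1193]
tcp_rot: [[0.864, 0.503, -0.003], [0.503, -0.864, 0.003], [-0.001, -0.004, -1.0]]
force: [-12.9, 17.0, 15.1]
opening: 0.0134
grasp_force: 108.8
[ 2.54960336  2.01174746 -0.00761295] 66.10831964359704
```

```bash
for i in 1; do python3 -m inch '[[0,0,0,0.1,0],[0,0,0,0.2,0]]' 120|grep -E "pos|force:"; python3 -c "
from h import *
o=robot.get_obs();print(o['moment'],o['qpos'][5],o['effort'][5])"; python3 -m inch '[[0,0,0,0.1,0],[0,0,0,0.2,0]]' 120|grep -E "pos|force:"; python3 -c "
from h import *
o=robot.get_obs();print(o['moment'],o['qpos'][5],o['effort'][5])
cv2.imwrite('pics/w6.png',robot.camera('wrist')[:,:,::-1])"; done
```

```text
ee_pos: [0.5294, 0.1076, 0.1194]
force: [-12.7, 17.8, 14.6]
grasp_force: 116.9
[2.868982   2.04844533 0.47022244] 77.67973445676239 -0.8777185343205929
ee_pos: [0.5293, 0.1077, 0.1194]
force: [-12.8, 18.2, 14.9]
grasp_force: 116.9
[3.02960266 2.1420373  0.53898722] 89.1425691703276 -0.8377256244421005
```

View pics/w6.png

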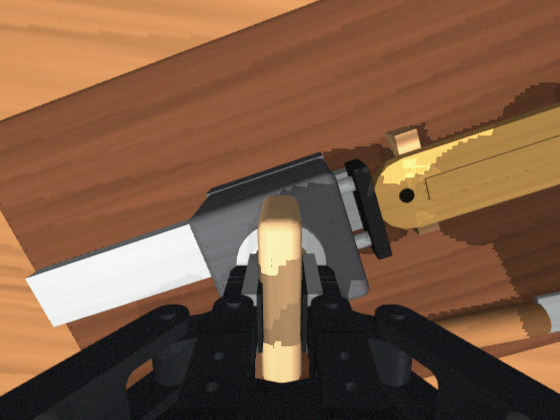

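```bash
m() { python3 -c "
from h import *
o=robot.get_obs();print(o['moment'],o['qpos'][5],o['effort'][5],o['force'],o['ee_pos'])"; }
python3 -m inch '[[0,0,0,0.1,0],[0,0,0,0.2,0]]' >/dev/null; m; python3 -m inch '[[0,0,0,0.1,0],[0,0,0,0.2,0]]' >/dev/null; m;
```

```text
[3.21375989 2.13815624 0.52638624] 100.59467692979608 -0.8374068886041641 [-13.35575243  20.15225323  14.88461257] [0.52934858 0.10784067 0.11939738]
[3.35703409 2.08351455 0.51489348] 112.0574031846877 -0.8026374131441116 [-13.7979892   20.40334473  13.94264591] [0.52938512 0.10798507 0.11941683]
```

```bash
m() { python3 -c "
from h import *
o=robot.get_obs();print(o['moment'],o['qpos'][5],o['effort'][5],o['force'],o['ee_pos'])"; }
python3 -m inch '[[0,0,0,0.1,0],[0,0,0,0.2,0]]' >/dev/null; m; python3 -m inch '[[0,0,0,0.1,0],[0,0,0,0.2,0]]' >/dev/null; m;
```

```text
[3.59889679 2.04668106 0.6014875 ] 123.51351977017299 -0.785636343061924 [-13.01227246  21.35289784  14.77000469] [0.52944199 0.10811233 0.11941839]
[3.73719743 1.9802754  0.55723231] 134.9713250518892 -0.7697154767811298 [-11.98055518  22.50201016  14.22387688] [0.52955783 0.10826384 0.11944958]
```

```bash
python3 -m inch '[[0,0,0,0.1,0],[0,0,0,0.2,0],[0,0,0,0.3,0],[0,0,0,0.35,0]]' >/dev/null; python3 -c "
from h import *
o=robot.get_obs();R=o['tcp_rot'];print(o['moment'],o['qpos'][5],o['effort'][5],o['force'],o['ee_pos'],R.T@[-.436,.9,0])"
```

```text
[3.93433476 1.79550713 0.61483489] 154.96668470232154 0.23723633028566837 [-11.06308108  25.32804619  13.63078319] [0.52977339 0.10843411 0.11946398] [-0.99546121 -0.09556712  0.00446175]
```

```bash
python3 -m inch '[[-0.1,-0.01,0,0,0],[-0.1,-0.01,0,0,0]]' |grep -E "pos|force:"; python3 -m inch '[[-0.1,-0.01,0,0,0],[-0.1,-0.01,0,0,0]]' |grep -E "pos|force:";  python3 -m inch '[[-0.1,-0.01,0,0,0],[-0.1,-0.01,0,0,0]]' |grep -E "pos|force:"
```

```text
ee_pos: [0.5297, 0.1087, 0.1195]
force: [-9.2, 19.3, 11.8]
grasp_force: 116.9
ee_pos: [0.5296, 0.1089, 0.1194]
force: [-7.0, 12.4, 10.7]
grasp_force: 116.9
ee_pos: [0.5295, 0.1091, 0.1195]
force: [-5.1, 6.9, 9.5]
grasp_force: 116.9
```

```bash
python3 -m inch '[[-0.1,-0.01,0,0,0],[-0.1,-0.01,0,0,0]]' |grep -E "pos|force:"; python3 -m inch '[[0,0,0,0,5.5],[0,0,0,0,5.5],[0,0,0,0,5.5],[0,0,0,0,5.5],[0,0,-4,0,5.5],[0,0,-8,0,5.5],[0,0,-8,0,5.5]]' |grep -E "time|pos|force:"
python3 - <<'E'
from h import *
o=robot.get_obs();print(o["moment"],o["qpos"][5],o["tcp_rot"][:,0])
c=robot.calibration("wrist");np.save("c7.npy",c,allow_pickle=True)
cv2.imwrite("pics/w7.png",cv2.resize(robot.camera("wrist")[:,:,::-1],(800,600),interpolation=2))
E
```

```text
ee_pos: [0.5294, 0.1094, 0.1195]
force: [-3.5, 1.6, 7.8]
grasp_force: 116.9
time_s: 27.68
ee_pos: [0.5304, 0.1092, 0.201]
force: [-0.6, -0.6, -0.8]
grasp_force: 0.0
[-0.03207921  0.01935804 -0.01569685] 155.2756872101436 [ 0.52145038 -0.85327875  0.0022075 ]
```

View pics/w7.png

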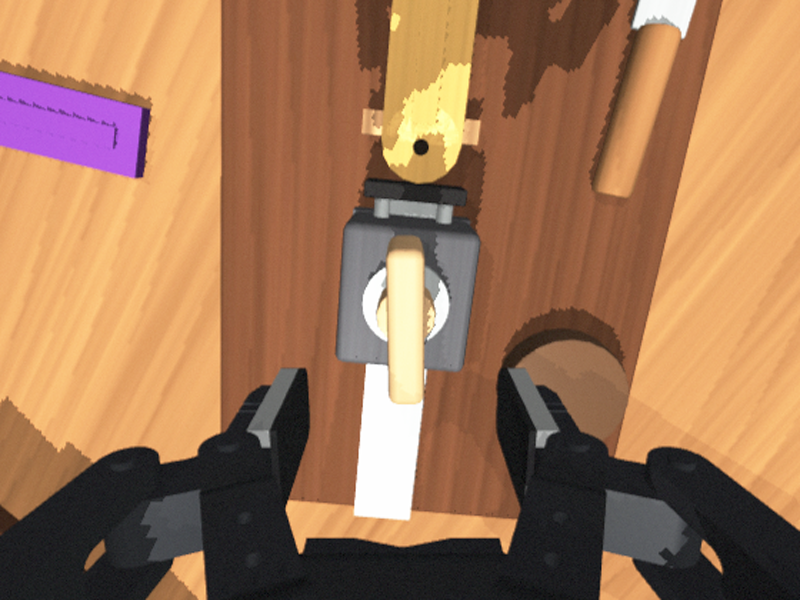

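The view shows the wing at (405, 320), still along the rail, and the buffer plate (415, 190) against the key's round end (420, 180). The key lies on its rest. I measure the compression numerically.

```bash
python3 - <<'E'
from h import *
c=np.load("c7.npy",allow_pickle=True).item();c1=np.load("c1.npy",allow_pickle=True).item()
im=cv2.cvtColor(cv2.imread("pics/w7.png"),6)
for x in (375,456): print(x,[(y,int(im[y,x-2:x+3].mean())) for y in range(170,240,3)])
i1=cv2.cvtColor(cv2.resize(cv2.imread("pics/w1o.png"),(800,600),interpolation=2),6)
for x in (385,425): print(x,[(y,int(i1[y,x-2:x+3].mean())) for y in range(138,192,2)])
u=np.array([-.436,.9,0])
A=lambda c,a,b,z:at(c,(a*.7,b*.7),z)
B=A(c,405,240,.125);C=A(c,405,403,.125);k=(B+C)/2
for v in(180,184,188): print(v,"face->knob",(k-A(c,415,v,.062))@u*1e3)
for v in(215,222,230): print(v,"blockfront->knob",(k-A(c,415,v,.085))@u*1e3)
print("blockback",(A(c,400,365,.085)-k)@u*1e3,"tip->knob",[(k-A(c,421,v,.05))@u*1e3 for v in(180,184)],k,np.linalg.norm(B-C))
k1=(A(c1,343,95,.125)+A(c1,463,70,.125))/2
for v in(172,176,184): print("free",v,[(k1-A(c1,405,v,z))@u*1e3 for z in(.036,.062)])
E
```

```text
375 [(170, 67), (173, 67), (176, 68), (179, 27), (182, 47), (185, 58), (188, 56), (191, 58), (194, 57), (197, 57), (200, 107), (203, 111), (206, 112), (209, 115), (212, 121), (215, 117), (218, 53), (221, 52), (224, 64), (227, 94), (230, 113), (233, 128), (236, 131), (239, 129)]
456 [(170, 64), (173, 63), (176, 64), (179, 63), (182, 64), (185, 54), (188, 25), (191, 57), (194, 57), (197, 59), (200, 56), (203, 55), (206, 55), (209, 62), (212, 63), (215, 61), (218, 48), (221, 52), (224, 53), (227, 53), (230, 52), (233, 78), (236, 102), (239, 119)]
385 [(138, 64), (140, 61), (142, 64), (144, 65), (146, 62), (148, 62), (150, 107), (152, 135), (154, 131), (156, 119), (158, 117), (160, 117), (162, 118), (164, 120), (166, 121), (168, 111), (170, 77), (172, 47), (174, 49), (176, 50), (178, 49), (180, 51), (182, 51), (184, 117), (186, 162), (188, 160), (190, 160)]
425 [(138, 97), (140, 116), (142, 116), (144, 103), (146, 84), (148, 70), (150, 130), (152, 160), (154, 157), (156, 156), (158, 157), (160, 156), (162, 158), (164, 156), (166, 154), (168, 149), (170, 112), (172, 54), (174, 48), (176, 51), (178, 51), (180, 48), (182, 66), (184, 160), (186, 165), (188, 165), (190, 166)]
180 face->knob 53.16424060683611
184 face->knob 51.2669399674814
188 face->knob 49.36181615497353
215 blockfront->knob 39.07050003652359
222 blockfront->knob 35.92667436329247
230 blockfront->knob 32.305338273698226
blockback 34.50279775472653 tip->knob [np.float64(52.794631971107144), np.float64(50.81064332186135)] [0.53035126 0.10701111 0.125     ] 0.06853053696698037
free 172 [np.float64(50.55954848847002), np.float64(49.36343540914356)]
free 176 [np.float64(53.38459778293744), np.float64(51.999488556237445)]
free 184 [np.float64(59.0698878443909), np.float64(57.30443200907769)]
```

```bash
python3 -m inch '[[0.2,0,0,-0.18,5.5],[0.2,0,0,-0.36,5.5],[0.2,0,0,-0.54,5.5],[0.2,0,0,-0.72,5.5],[0.2,0,0,-0.9,5.5],[0.2,0,0,-1.08,5.5],[0.2,0,0,-1.26,5.5],[0.2,0,0,-1.44,5.5],[0.2,0,0,-1.62,5.5],[0.2,0,0,-1.8,5.5],[0.2,0,0,-1.98,5.5],[0.2,0,0,-2.16,5.5],[0.2,0,0,-2.34,5.5],[0.2,0,0,-2.52,5.5],[0.2,0,0,-2.7,5.5],[0.2,0,0,-2.88,5.5],[0.2,0,0,-3.06,5.5],[0.2,0,0,-3.142,5.5],[0.2,0,0,-3.142,5.5]]' |grep -E "time|pos|force:"
python3 -m inch '[[0,0,4,0,5.5],[0,0,8.1,0,5.5],[0,0,8.1,0,5.5],[0,0,8.1,0,5.5],[0,0,8.1,0,0],[0,0,8.1,0,0],[0,0,8.1,0,0],[0,0,8.1,0,0],[0,0,8.1,0,0],[0,0,8.1,0,0]]' 110
m() { python3 -c "
from h import *
o=robot.get_obs();print(o['moment'],o['qpos'][5],o['force'],o['ee_pos'])"; }
m; python3 -m inch '[[0,0,0,0.1,0],[0,0,0,0.2,0]]' >/dev/null; m; python3 -m inch '[[0,0,0,0.1,0],[0,0,0,0.2,0]]' >/dev/null; m
```

```text
time_s: 30.1
ee_pos: [0.5296, 0.1072, 0.197]
force: [0.2, 1.0, -0.5]
grasp_force: 0.0
time_s: 31.35
ee_pos: [0.5306, 0.1074, 0.1184]
tcp_rot: [[-0.522, 0.853, 0.002], [0.853, 0.522, 0.0], [-0.001, 0.001, -1.0]]
force: [-1.8, -0.4, 7.6]
opening: 0.0132
grasp_force: 107.2
[0.0362013  0.28653443 0.28889645] -24.956886737072747 [-1.75968541 -0.39897259  7.61192941] [0.53063499 0.1074252  0.11844398]
[0.2741713  0.55160404 5.06806192] -13.597510369842857 [-3.4073716   1.21409239 11.64152166] [0.53053851 0.10734785 0.11861018]
[3.66839812 2.24792124 9.68623762] -2.4498712787297183 [-10.4392611   18.85668664  15.93797562] [0.52935742 0.10934246 0.11867893]
```

```bash
m() { python3 -c "
from h import *
o=robot.get_obs();print(o['moment'],o['qpos'][5],o['force'],o['ee_pos'])"; }
python3 -m inch '[[0,0,0,-0.05,0],[0,0,0,-0.1,0]]' >/dev/null; m;python3 -m inch '[[0,0,0,-0.05,0],[0,0,0,-0.1,0]]' >/dev/null; m
```

```text
[3.42317213 1.91674243 6.17043353] -8.345544452083509 [-8.16601123 17.41627082 12.47838382] [0.52929588 0.10950868 0.11854585]
[3.29982356 1.82195278 3.64600874] -13.885098444633218 [-7.23132549 16.76900707 11.19682844] [0.52933022 0.10950747 0.11841812]
```

```bash
m() { python3 -c "
from h import *
o=robot.get_obs();print(o['moment'],o['qpos'][5],o['force'],o['ee_pos'])"; }
python3 -m inch '[[0,0,0,-0.06,0],[0,0,0,-0.11,0]]' >/dev/null; m
python3 -m inch '[[0,0,0,0,5.5],[0,0,0,0,5.5],[0,0,0,0,5.5],[0,0,0,0,5.5],[0,0,-4,0,5.5],[0,0,-8,0,5.5],[-4,0,-8,0,5.5],[-8,0,-8,0,5.5],[-8,0,-8,0,5.5]]' |grep -E "time|pos|force:"
python3 - <<'E'
from h import *
o=robot.get_obs();print(o["moment"],o["qpos"][5],o["tcp_rot"][:,0])
c=robot.calibration("wrist");np.save("c8.npy",c,allow_pickle=True)
im=robot.camera("wrist")[:,:,::-1];cv2.imwrite("pics/w8.png",im)
u=np.array([-.436,.9,0])
# predicted pixels
k=np.array([.5304,.1072,0])
print("knob",proj(c,k+[0,0,.128]),"blockfrontTop",proj(c,k-u*.035+[0,0,.085]),"face",proj(c,k-u*.052+[0,0,.062]),"free",proj(c,k-u*.057+[0,0,.062]),"tip",proj(c,k-u*.052+[0,0,.05]))
# wing mask
hsv=cv2.cvtColor(im,40)
m=((hsv[:,:,0]>12)&(hsv[:,:,0]<28)&(hsv[:,:,2]>170)&(hsv[:,:,1]<140)).astype(np.uint8)
n,l,s,ce=cv2.connectedComponentsWithStats(m)
for i in range(1,n):
    if s[i,4]>250:
        r=cv2.minAreaRect(np.argwhere(l==i)[:,::-1].astype(np.float32));print(s[i],ce[i],r)
E
```

```text
[3.48580615 1.1173296  1.48560298] -19.993361222320964 [-6.44128219 20.98633876 17.24762943] [0.52938756 0.10953298 0.11830706]
time_s: 33.72
ee_pos: [0.5663, 0.0336, 0.1972]
force: [0.7, 0.5, 0.6]
grasp_force: 0.0
[-0.00759223  0.04224271 -0.00446963] -27.425225880124493 [-4.40465444e-01  8.97769475e-01 -4.02902849e-04]
knob [282.89076826  77.89428471] blockfrontTop [282.19772934 141.03443547] face [281.95493816 162.13174447] free [281.91025324 169.16309467] tip [281.92258948 159.56805624]
[ 259    0   48  134 4261] [282.11171087  64.77845576] ((282.5, 66.5), (133.0, 47.0), 90.0)
[  402     0   158   333 23094] [476.11180393 186.73750758] ((491.9617919921875, 161.70294189453125), (152.77093505859375, 335.27972412109375), 5.90614128112793)
[423  40  29  57 252] [435.44047619  67.17063492] ((434.4306945800781, 68.43431854248047), (13.471922874450684, 59.62685012817383), 25.016895294189453)
[ 503   42   57  100 1920] [536.82239583 103.40416667] ((545.98974609375, 98.4534683227539), (47.77363204956055, 109.12467956542969), 32.61924362182617)
[   0   63   78  203 4488] [ 29.71078431 151.
[... 172 characters left out ...]
185913085938, 224.64031982421875), (67.48219299316406, 221.00416564941406), 24.22774314880371)
[ 243  169   78  158 6768] [278.5892435  245.10268913] ((283.00555419921875, 247.2103729248047), (156.15646362304688, 77.23641967773438), 88.49256896972656)
[ 73 242  38  72 338] [ 93.14792899 275.24852071] ((94.01860046386719, 278.4207763671875), (14.046332359313965, 79.53733825683594), 24.51964569091797)
[290 369  69  18 448] [323.23214286 373.39955357] ((323.81695556640625, 377.0398864746094), (68.02937316894531, 16.083526611328125), 1.7357044219970703)
[420 386  22  31 258] [427.9379845 397.6744186] ((429.4189453125, 401.9864807128906), (19.89227867126465, 30.08501625061035), 9.462322235107422)
```

```bash
python3 - <<'E'
from h import *
c=np.load("c8.npy",allow_pickle=True).item()
im=cv2.imread("pics/w8.png");g=cv2.cvtColor(im,6)
for x in (250,258,266,282,300,308): print(x,[(y,int(g[y,x-1:x+2].mean())) for y in range(124,186,2)])
u=np.array([-.436,.9,0]);v=np.array([.9,.436,0])
k=np.array([.5304,.1072,0])
for s in(0,.002):
  q=k+u*s
  print(s,[proj(c,q-u*d+[0,0,z])[1].round(1) for d,z in((.033,.128),(.035,.085),(.052,.062),(.052,.036),(.044,.062))])
hsv=cv2.cvtColor(im,40)
print([(y,hsv[y,282].tolist()) for y in range(150,186,3)])
print(proj(c,k-v*.025-u*.052+[0,0,.062]),proj(c,k+v*.025-u*.052+[0,0,.062]))
E
```

```text
250 [(124, 113), (126, 114), (128, 96), (130, 77), (132, 51), (134, 62), (136, 60), (138, 60), (140, 61), (142, 59), (144, 64), (146, 52), (148, 17), (150, 44), (152, 56), (154, 54), (156, 53), (158, 55), (160, 54), (162, 57), (164, 63), (166, 61), (168, 61), (170, 62), (172, 61), (174, 63), (176, 61), (178, 59), (180, 67), (182, 99), (184, 123)]
258 [(124, 118), (126, 117), (128, 99), (130, 87), (132, 85), (134, 157), (136, 156), (138, 155), (140, 158), (142, 157), (144, 156), (146, 156), (148, 157), (150, 37), (152, 53), (154, 54), (156, 54), (158, 55), (160, 55), (162, 59), (164, 63), (166, 59), (168, 64), (170, 74), (172, 150), (174, 215), (176, 224), (178, 225), (180, 226), (182, 225), (184, 226)]
266 [(124, 73), (126, 70), (128, 64), (130, 60), (132, 82), (134, 140), (136, 139), (138, 140), (140, 140), (142, 134), (144, 133), (146, 89), (148, 27), (150, 25), (152, 31), (154, 31), (156, 31), (158, 37), (160, 32), (162, 62), (164, 132), (166, 157), (168, 157), (170, 157), (172, 157), (174, 160), (176, 157), (178, 156), (180, 157), (182, 160), (184, 161)]
282 [(124, 244), (126, 24
[... 888 characters left out ...]
(154, 56), (156, 57), (158, 55), (160, 58), (162, 57), (164, 65), (166, 66), (168, 64), (170, 62), (172, 82), (174, 96), (176, 68), (178, 85), (180, 115), (182, 124), (184, 149)]
0 [np.float64(145.6), np.float64(141.0), np.float64(162.1), np.float64(156.8), np.float64(150.7)]
0.002 [np.float64(141.7), np.float64(137.8), np.float64(159.3), np.float64(154.2), np.float64(147.8)]
[(150, [60, 38, 27]), (153, [0, 0, 34]), (156, [170, 23, 34]), (159, [25, 44, 35]), (162, [18, 145, 165]), (165, [18, 150, 199]), (168, [18, 152, 194]), (171, [18, 149, 197]), (174, [18, 146, 198]), (177, [18, 147, 170]), (180, [16, 114, 29]), (183, [20, 147, 26])]
[246.43803146 161.92273014] [317.45219017 162.34064313]
```

```bash
cat > chk.py <<'E'
from h import *
c=robot.calibration("wrist")
im=robot.camera("wrist")[:,:,::-1]
g=cv2.cvtColor(im,6).astype(int)
u=np.array([-.436,.9,0]);k=np.array([.5304,.1072,0]);ref=np.array([.5304,.1072,0])
print(robot.get_obs()["ee_pos"],c["extrinsics"][:3,3])
for x in(250,258,266,274,282,290,300): print(x,[(y,g[y,x-1:x+2].mean().astype(int)) for y in range(122,170,3)])
for n,y,z in(("wingend",134,.12),("wingend",134,.128),("blockfront",130,.085),("face",161.5,.062),("plateback",147.5,.062)):
  print(n,z,(ref-at(c,(282,y),z))@u*1e3)
E
python3 chk.py; python3 - <<'E'
from h import *
c=np.load("c8.npy",allow_pickle=True).item();print(c["extrinsics"][:3,3])
# side/scene check of stop
c=robot.calibration("side");u=np.array([-.436,.9,0]);v=np.array([.9,.436,0]);k=np.array([.5304,.1072,0])
print([proj(c,k+u*s+[0,0,.128]) for s in(-.033,0,.033,.006)])
c=robot.calibration("scene")
print([proj(c,k+u*s+[0,0,.128]) for s in(-.033,0,.033,.006)])
E
```

```text
[0.56530206 0.035549   0.19706475] [0.5341218  0.09761961 0.31834272]
250 [(122, np.int64(115)), (125, np.int64(114)), (128, np.int64(113)), (131, np.int64(91)), (134, np.int64(52)), (137, np.int64(60)), (140, np.int64(59)), (143, np.int64(60)), (146, np.int64(64)), (149, np.int64(28)), (152, np.int64(40)), (155, np.int64(55)), (158, np.int64(56)), (161, np.int64(55)), (164, np.int64(55)), (167, np.int64(61))]
258 [(122, np.int64(117)), (125, np.int64(116)), (128, np.int64(116)), (131, np.int64(94)), (134, np.int64(71)), (137, np.int64(155)), (140, np.int64(156)), (143, np.int64(158)), (146, np.int64(158)), (149, np.int64(158)), (152, np.int64(40)), (155, np.int64(52)), (158, np.int64(55)), (161, np.int64(56)), (164, np.int64(54)), (167, np.int64(62))]
266 [(122, np.int64(69)), (125, np.int64(82)), (128, np.int64(70)), (131, np.int64(62)), (134, np.int64(57)), (137, np.int64(135)), (140, np.int64(134)), (143, np.int64(135)), (146, np.int64(129)), (149, np.int64(39)), (152, np.int64(22)), (155, np.int64(31)), (158, np.int64(27)), (161, np.int64(35)), (164, np.int64(61)), (167, np.int6
[... 1210 characters left out ...]
int64(144)), (143, np.int64(145)), (146, np.int64(144)), (149, np.int64(123)), (152, np.int64(30)), (155, np.int64(48)), (158, np.int64(55)), (161, np.int64(57)), (164, np.int64(60)), (167, np.int64(71))]
wingend 0.12 26.36481832312359
wingend 0.128 25.714640284292923
blockfront 0.085 26.749382859392988
face 0.062 50.10220244478895
plateback 0.062 40.31924253223389
[0.5347339  0.09649997 0.31845267]
[array([280.36534643, 178.41101754]), array([274.3327114 , 173.66835949]), array([268.43840115, 169.03444782]), array([273.25087073, 172.81785216])]
[array([303.89774261, 215.94268856]), array([313.5377414 , 215.54995035]), array([323.16922442, 215.15755906]), array([315.2895532 , 215.47858069])]
```

```bash
m() { python3 -c "
from h import *
o=robot.get_obs();R=o['tcp_rot'];print(o['time_s'],o['moment'],o['qpos'][5],o['force'],o['ee_pos'],o['opening'],'-u:',R.T@[.436,-.9,0])"; }
python3 -m inch '[[4,0,0,0,5.5],[8.57,0,0,0,5.5],[8.57,0,3,0,5.5],[8.57,0,7.9,0,5.5],[8.57,0,7.9,0,5.5],[8.57,0,7.9,0,0],[8.57,0,7.9,0,0],[8.57,0,7.9,0,0],[8.57,0,7.9,0,0],[8.57,0,7.9,0,0]]' 115 >/dev/null; m
python3 -m inch '[[0,0,0,-0.1,0],[0,0,0,-0.2,0],[0,0,0,-0.3,0]]' >/dev/null; m
python3 -m inch '[[0,0,0,-0.15,0],[0,0,0,-0.3,0],[0,0,0,-0.45,0],[0,0,0,-0.6,0],[0,0,0,-0.75,0],[0,0,0,-0.9,0],[0,0,0,-1.05,0],[0,0,0,-1.2,0],[0,0,0,-1.35,0],[0,0,0,-1.5,0],[0,0,0,-1.6,0],[0,0,0,-1.6,0]]' >/dev/null; m
```

```text
35.075 [-0.11475898  0.818789    1.30737501] -19.3025378636526 [-4.89244735 -0.77737765 10.99333614] [0.52803309 0.11241618 0.12031516] 0.013700430471994575 -u: [-0.99999256 -0.01043847  0.00138701]
35.45 [-0.28654782  1.05679129 -0.32743408] -36.56953770412214 [-5.53004654 -1.5939477  11.47121544] [0.52790607 0.11232646 0.12030093] 0.013394412817512604 -u: [-9.52219487e-01 -3.05571356e-01  4.41697151e-04]
36.95 [-0.61601179  1.17344378  0.15789456] -128.15092133780027 [-7.08235958 -4.91507364 12.59623433] [0.52766277 0.1119895  0.12022366] 0.013603121092872077 -u: [ 3.31933187e-01 -9.43353489e-01  7.44787269e-04]
```

```bash
m() { python3 -c "
from h import *
o=robot.get_obs();R=o['tcp_rot'];print(o['time_s'],o['moment'],o['force'],o['ee_pos'],'Fu',o['force']@[-.436,.9,0],'Pu',(o['ee_pos']-[.5304,.1072,0])@[-.436,.9,0]*1e3)"; }
m; python3 -m inch '[[0.04,-0.12,0,0,0],[0.083,-0.236,0,0,0],[0.083,-0.236,0,0,0]]' >/dev/null; m
python3 -m inch '[[0.04,-0.12,0,0,0],[0.083,-0.236,0,0,0],[0.083,-0.236,0,0,0]]' >/dev/null; m
```

```text
36.95 [-0.61601179  1.17344378  0.15789456] [-7.08235958 -4.91507364 12.59623433] [0.52766277 0.1119895  0.12022366] Fu -1.3356574964256342 Pu 5.503981982926575
37.325 [0.35216304 1.50752226 0.21626903] [-9.18386938  2.31319032 14.42056888] [0.52835664 0.11049908 0.1202103 ] Fu 6.0860383349195315 Pu 3.8600746015405827
37.7 [1.35755836 1.72359014 0.20178808] [-10.78561993   6.99109167  14.96967167] [0.52913439 0.10892573 0.12019633] Fu 10.994512790805416 Pu 2.104965023810421
```

```bash
m() { python3 -c "
from h import *
o=robot.get_obs();R=o['tcp_rot'];print(o['time_s'],o['moment'],o['qpos'][5],'F',o['force'],'Fu',o['force']@[-.436,.9,0],'Pu',(o['ee_pos']-[.5304,.1072,0])@[-.436,.9,0]*1e3)"; }
python3 -m inch '[[0.04,-0.12,0,0,0],[0.09,-0.26,0,0,0],[0.09,-0.26,0,0,0]]' >/dev/null; m
python3 -m inch '[[0,0,0,0.15,0],[0,0,0,0.3,0],[0,0,0,0.45,0],[0,0,0,0.6,0],[0,0,0,0.75,0],[0,0,0,0.9,0],[0,0,0,1.05,0],[0,0,0,1.2,0],[0,0,0,1.3,0]]' 115 >/dev/null; m
python3 -m inch '[[0,0,0,0.1,0],[0,0,0,0.2,0]]' >/dev/null; m
python3 -m inch '[[0,0,0,0.1,0],[0,0,0,0.2,0]]' >/dev/null; m
```

```text
38.075 [2.26568755 2.1649298  0.2055533 ] -128.86912807677558 F [-13.38788363  13.38028204  16.4178697 ] Fu 17.87937109739714 Pu 0.18419172864619254
39.2 [3.01395697 2.21931791 0.55215233] -54.17541559468629 F [-13.91266498  19.27844351  16.49788581] Fu 23.416521095080046 Pu 0.7724789320343963
39.45 [3.11865085 2.13036394 0.53324001] -42.7591957207738 F [-13.95402972  19.44238798  15.9841112 ] Fu 23.582106142912735 Pu 0.8057385261264491
39.7 [3.22447787 2.05157954 0.57019651] -31.300274607704672 F [-12.13537838  20.93481472  15.09655791] Fu 24.132358218859338 Pu 0.8222935317717563
```

```bash
m() { python3 -c "
from h import *
o=robot.get_obs();R=o['tcp_rot'];print(o['time_s'],o['moment'],o['qpos'][5],np.degrees(np.arctan2(R[1,0],R[0,0])),'Fu',o['force']@[-.436,.9,0],'Pu',(o['ee_pos']-[.5304,.1072,0])@[-.436,.9,0]*1e3)"; }
python3 -m inch '[[0,0,0,0.05,0],[0,0,0,0.1,0]]' >/dev/null; m
python3 -m inch '[[0,0,0,0.03,0],[0,0,0,0.05,0]]' >/dev/null; m
python3 -m inch '[[0,0,0,0.02,0],[0,0,0,0.04,0]]' >/dev/null; m
```

```text
39.95 [3.3092283  2.08200416 0.56369024] -25.664282433510962 121.96821356167926 Fu 24.219316787039443 Pu 0.8657553154233414
40.2 [3.25244871 2.08070297 0.54850774] -22.849999429808776 119.15249617396874 Fu 23.926365480009487 Pu 0.8687558158743633
40.45 [3.33024535 2.00510074 1.16156427] -20.59741849036044 116.91755934650524 Fu 24.146962576399726 Pu 0.8369161251614138
```

```bash
m() { python3 -c "
from h import *
o=robot.get_obs();R=o['tcp_rot'];print(o['time_s'],o['moment'],'Fu',o['force']@[-.436,.9,0],'Pu',(o['ee_pos']-[.5304,.1072,0])@[-.436,.9,0]*1e3)"; }
python3 -m inch '[[0.1,0,0,-0.01,0],[0.1,0,0,-0.02,0]]' >/dev/null; m
python3 -m inch '[[0.1,0,0,0,0],[0.2,0,0,0,0]]' >/dev/null; m
python3 -m inch '[[0.05,0,0,0,0],[0.1,0,0,0,0]]' >/dev/null; m
```

```text
40.7 [2.27633332 1.7683808  0.24441048] Fu 17.03864601695548 Pu 1.1147318115582017
40.95 [0.06708036 0.8676173  0.30287869] Fu 2.8079734170179864 Pu 1.6453898590738096
41.2 [-0.59627668  0.55859579  0.30934416] Fu -1.7401858334466622 Pu 1.8251163257096834
```

```bash
python3 -m inch '[[0,0,0,0,5.5],[0,0,0,0,5.5],[0,0,0,0,5.5],[0,0,0,0,5.5],[0,0,-4,0,5.5],[0,0,-7.9,0,5.5],[-4,0,-7.9,0,5.5],[-8,0,-7.9,0,5.5],[-8,0,-7.9,0,5.5],[-8,0,-7.9,0,5.5],[-8,0,-7.9,0,5.5]]' |grep -E "time|pos|force:"
python3 - <<'E'
from h import *
c=robot.calibration("wrist")
im=robot.camera("wrist")[:,:,::-1];cv2.imwrite("pics/w9.png",im)
g=cv2.cvtColor(im,6).astype(int)
u=np.array([-.436,.9,0]);ref=np.array([.5304,.1072,0])
for x in(250,258,282,300):
  col=g[:,x-1:x+2].mean(1); e=np.diff(col)
  print(x,[(y,int(e[y]),'wing%.1f block%.1f plate%.1f'%tuple((ref-at(c,(x,y+.5),z))@u*1e3 for z in(.126,.085,.062))) for y in range(115,185) if abs(e[y])>22])
E
```

```text
time_s: 42.58
ee_pos: [0.5663, 0.0391, 0.1973]
force: [0.5, 0.3, 0.1]
grasp_force: 0.0
250 [(151, -23, 'wing32.0 block37.4 plate40.4'), (152, -27, 'wing32.5 block38.0 plate41.1')]
258 [(118, 24, 'wing15.0 block16.7 plate17.7'), (145, 55, 'wing28.7 block33.4 plate36.0'), (146, 22, 'wing29.2 block34.0 plate36.7'), (154, -28, 'wing33.4 block39.1 plate42.2'), (155, -57, 'wing33.9 block39.7 plate42.9'), (156, -35, 'wing34.4 block40.3 plate43.6'), (174, 47, 'wing44.0 block52.0 plate56.4'), (175, 39, 'wing44.6 block52.6 plate57.2')]
282 [(150, -32, 'wing30.8 block35.9 plate38.8'), (152, -35, 'wing31.8 block37.2 plate40.2'), (153, -59, 'wing32.3 block37.8 plate40.9'), (168, 63, 'wing40.3 block47.4 plate51.5'), (169, 45, 'wing40.8 block48.1 plate52.2')]
300 [(117, -58, 'wing13.6 block15.1 plate15.9'), (118, -87, 'wing14.1 block15.7 plate16.6'), (120, 23, 'wing15.1 block16.9 plate17.9'), (146, 32, 'wing28.3 block32.9 plate35.5'), (147, 54, 'wing28.8 block33.6 plate36.2'), (156, -49, 'wing33.5 block39.3 plate42.5'), (157, -74, 'wing34.1 block39.9 plate43.2'), (176, 30, 'wing44.2 block52.2 plate56.7'), (177, 42, 'wing44.8 block52.9 plate57.4'), (178, 29, 'wing45.3 block53.5 plate58.1'), (179, 22, 'wing45.8 block54.2 plate58.9')]
```

```bash
python3 -m inch '[[-3,0,-4,0,5.5],[-5,0,-8,0,5.5],[-5,0,-10,0,5.5],[-5,0,-10,0,5.5],[-5,0,-10,0,5.5],[-5,0,-10,0,5.5]]' |grep -E "time|pos"
python3 - <<'E'
from h import *
c=robot.calibration("wrist")
im=robot.camera("wrist")[:,:,::-1];cv2.imwrite("pics/w10.png",im)
hsv=cv2.cvtColor(im,40)
m=cv2.inRange(hsv,(17,120,90),(32,255,255))
m=cv2.morphologyEx(m,cv2.MORPH_CLOSE,np.ones((7,7)))
n,l,s,ce=cv2.connectedComponentsWithStats(m)
ax=np.array([np.cos(np.radians(25.9)),np.sin(np.radians(25.9)),0]);ay=np.array([-ax[1],ax[0],0])
print("expect tip px",proj(c,[.5523,.0612,.05]),"sq",proj(c,np.array([.5523,.0612,.05])-.16*ay))
for i in range(1,n):
  if s[i,4]>1500:
    q=np.argwhere(l==i)[:,::-1]
    P=np.array([at(c,p,.05) for p in q]); r=cv2.minAreaRect((P[:,:2]*1000).astype(np.float32))
    d=P-np.array([.5304,.1072,.05]);a,b=d@ax*1e3,d@ay*1e3
    print(s[i],r,"lat",a.min(),a.max(),"along",b.min(),b.max())
    for lo in range(-210,-60,30):
      k=(b>lo)&(b<lo+10)
      if k.any(): print(lo,a[k].min().round(1),a[k].max().round(1))
# stop recheck: wing end and face rows along centre column
g=cv2.cvtColor(im,6).astype(int);e=np.diff(g[:,281:284].mean(1));print([(y,int(e[y])) for y in range(60,200) if abs(e[y])>25])
E
```

```text
time_s: 43.38
ee_pos: [0.5897, -0.0054, 0.2961]
expect tip px [280.51677023  96.1474563 ] sq [274.94526683 250.74811327]
[ 257   97   45  155 5927] ((587.3860473632812, -11.087654113769531), (41.31133270263672, 159.41871643066406), 25.703622817993164) lat -20.962240321723637 20.451506025709055 along -211.02678633679565 -51.59998097821377
-210 -20.0 19.7
-180 -20.6 19.5
-150 -20.2 19.3
-120 -20.8 18.9
-90 -20.4 20.1
[(65, -33), (66, -33), (77, 75), (78, 25), (86, -32), (87, -49), (88, -28), (96, 69), (97, 35), (112, -41), (117, 47), (118, 55), (119, 28), (121, 27)]
```

```bash
python3 -c "
from plant import robot
print(robot.sign_off())"
```

```text
the job is handed in; nothing more can be done
None
```

Job handed in at 43 s: the key is turned end for end and in line with the rail, its square end against the bracket, with the buffer pressed in about 3–4 mm and the knob turned clockwise to its end stop; the first tightening let the stop slip back, so I slackened, pushed and clamped it again, and in the last images it had stayed put.

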